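# Set the ratchet to tighten and clamp the mould in the press

### The arm

A 6-joint arm with a two-finger parallel gripper is mounted at the origin on a cart in front of the work surface, level with it; the furniture and walls round the work are solid. World frame = base frame: x ahead of the robot, y to its left, z up, the work surface at z = 0. Lengths are in m, angles in rad, forces in N, time in s.
With the tool pointing down it reaches from about 0.225 to 0.875 m from the base axis. Payload 3.4 kg.
Tool frame: the origin (TCP) lies between the finger pads; the fingertips stand 19 mm ahead of it and the grasp point (between the pads) is the TCP; z points along the fingers, y is the line along which they close (so a half turn about z gives the same grasp; the last joint's range is limited). The gripper opens to 85 mm and grips with 20 to 120 N. Pads are 22 mm wide; open, the fingers measure 114 mm over their backs; the gripper's body (76 mm by 85 mm) begins 54 mm behind the grasp point. The pads swing forward as they close: fully open they stand 13 mm farther back than shut.
Start: joints at [1.152, 0.276, 1.505, -0, 1.361, -0.121], TCP at [0.169, 0.55, 0.25] pointing down, gripper open.
Joint ranges: [-2.89, 2.89], [-0.75, 2.08], [0.22, 2.7], [-1.18, 4.32], [0.11, 2.71], [-2.7, 2.7]. Speed limits (rad/s): [2.57, 2.57, 3.14, 3.14, 3.14, 3.14].

### API

Orientations are given as a unit quaternion [w, x, y, z].
In Python, from rig import get_state, imaging, ticket gives the robot as it stands. The module is installed in compiled form; this text tells all that it offers.
- The arm moves only by the shell command python3 -m inch 'ROWS' [FORCE]. ROWS is JSON, a list of rows, each an object with "claw": the opening, from -1 (shut) to 1 (fully open); "travel": the shift along the world's x, y, z in units of 200 mm (1.0 is 200 mm), a list of three; "turn": the turn about the world's z in units of 180 degrees (1.0 is 180 degrees). A call has 1 to 5 rows; each row is the pose to reach, as a shift and turn from the pose commanded when the call began, turning the shorter way round; what a row does not reach only later rows make up. A row lasts 1/10 s, in which the tool goes at most 50 mm and 8.59 degrees, less where a joint would pass 70% of its speed; a pose out of reach is approached as far as the arm can. A call with a number of a shift or a turn outside -1 to 1 is refused whole. A call with a gripper value outside its range is refused whole. The fingers move at their own pace and stop on an object; FORCE is the grip in N (left out, the last holds). Time passes only in rows, so rows that repeat a pose let the fingers close. It gives the time, the measured TCP pose, the force, the opening and the grip force at its end, in the units of the state.
- get_state(): the state, without advancing time (a new reading comes with each control period).
- imaging.get_image(name): name is "scene" or "top" or "wrist"; returns the picture (384x512x3 uint8, red, green, blue); there is no depth.
- imaging.camera_params(name): a dict with "camera_matrix" (3x3 intrinsics, pixels), "cam_to_world" (4x4, takes a point from camera to world coordinates); the wrist camera has in their place "T_tool_cam" (4x4, takes a point from camera to tool coordinates, whose origin is the TCP and whose axes are the flange's). Camera axes: x right, y down, z forward; pixel columns grow to the right and rows downward; lengths in m; the calibration is good to about 2 mm. A picture is of the moment at which its call begins: read the wrist's pose just before it. camera_params takes no time and is no camera call.
- ticket.sign_off(): hands the job in; it is judged then, once.
The state is a dict: "clock": time; "qpos": joint angles; "qd": joint speeds; "effort": joint torques, N m; "position": TCP position; "ee_rot": TCP orientation; "contact_force": force on the tool from outside, world axes, zero at the start; "moment": the same for the moment, N m; "width": finger opening in m; "gripper_force": force on a finger pad.
Only numpy, scipy, OpenCV 4.12 (cv2) and the standard library are available. Lean on these libraries where they do the work, as an engineer would, in place of code of your own. Each camera call takes 0.05 s, during which the arm holds its last target. There are 200 camera calls.

### The job

The two-part mould is standing loose under the platen of the small screw press, and the ratchet handle on the screw is still set to loosen. Flip the ratchet's direction lever over to the tighten side, check it by swinging the handle back towards its right-hand stop, where it must click round freely without turning the screw, and then work the handle to and fro until the mould is clamped firmly - about 11 N of pull at the middle of the grip. Do not crush the mould, and leave the mould and the things round the press standing where they are.

Things in the scene. Friction and masses are not known exactly. Their poses are not given: they have to be found in the camera images.
- press: Fixed grey four-pillar screw press. Origin: centre of the underside of its base (110 x 210 x 16 mm), on the vertical screw's axis; x to its back, away from the handle, y to its left seen from the handle's side, z up. Top plate's upper face at z = 132 mm. Pillars, 12 mm thick, at x = +-30, y = +-80 mm, top at 176 mm; the front two stop the handle either way.
- ratchet (a joint): Angle of the ratchet handle about the screw's axis, rad: 0 = pointing along -x of the press, positive = anticlockwise from above (to the right seen from the handle's side); stops at -1.05 and 1.05. On tighten, clockwise strokes (towards -1.05) turn the screw, the way back clicks freely. 14 teeth: up to 0.45 rad of a stroke is lost before the pawl bites. Left alone it stays put.
- grip (a point): Middle of the handle's black grip: level round bar along the handle, 22 mm thick, from 79 to 165 mm off the screw's axis; this point 125 mm off it, about 157 mm above the desk, sinking up to 6 mm as the screw goes down. Level push across the bar here: free-wheeling under 1 N but for the clicks, turning the idle screw 1 to 3 N; once the platen meets the mould it rises by 4 to 5 N a rad; 11 N = firm, above 20 N it gets crushed.
- lever (a joint): Direction lever on the ratchet's head, hinged on an upright pin on the handle 33 mm from the screw's axis, pointing from the pin over the head's centre, away from the grip. rad: +0.38 = loosen (tab to the left, seen along the handle from the grip), -0.38 = tighten (tab to the right). A detent snaps it to either side of 0. While the pawl sits on top of a tooth it stands at 0.2 instead of 0.38.
- lever_tab (a point): Centre of the upright thumb tab at the lever's end: 12 mm along the lever, 6 mm thick, dark steel, from 2 to 18 mm above the top of the ratchet's head (head 49 mm across, its top 10 mm above the grip's centre). 30 mm from the pin; swings 11 mm to either side of the screw's axis, so that a sideways push on it hardly turns the handle. Takes about 3 N to snap over.
- screw_mark (a point): Dark witness mark on the rim of the flange under the ratchet's head, 18.5 mm from the screw's axis; it turns with the screw (1.6 mm down for each rad clockwise).
- platen: Moving platen of the press, steel plate with a 3 mm rubber face below, 90 x 190 mm; origin: centre of its underside. Starts 1 to 3 mm above the mould; goes down 10 mm a turn of the screw (clockwise from above) and stays where the screw leaves it.
- mould: Two-part plywood mould, 76 x 108 x 40 mm, about 0.6 kg, standing loose on the press's base under the platen; origin: centre of its underside.
- jar_white_center (a point): Centre of a paint jar with a white lid, 36 mm across, 46 mm high, by the press.
- dropper_bottle_center (a point): Centre of a dropper bottle, 29 mm across, 88 mm high, by the press.
- casting_center (a point): Centre of a small plastic model part, 18 x 42 x 11 mm, in front of the press.

How it is judged:
By the outcome, as a careful person would: the job done as asked, in the order asked, and still so for the second after the job is handed in, with the robot touching nothing.
It also fails if it takes over 69 s, if anything falls off the work surface, if the arm or the gripper's body presses on something with over 40 N, if the wrist force passes 120 N, or if a joint passes its speed limit or range.

## Working session

There is one attempt and no reset: what is moved stays moved. The work goes in short steps, Python scripts to look and compute and a shell command to move; the robot and the scene stay as the last step left them, time stands still between calls to the robot, and variables do not carry over. Pictures are saved under pics/ and viewed, at most 10 in all, crops included, and the job is handed in when it is done.

```bash
mkdir -p pics
python3 - <<'E'
from rig import get_state, imaging
import cv2, json
import numpy as np
np.set_printoptions(precision=4,suppress=True)
s=get_state(); print(s)
for n in ("scene","top"):
    cv2.imwrite(f"pics/{n}0.png",imaging.get_image(n)[:,:,::-1])
for n in ("scene","top","wrist"):
    for k,v in imaging.camera_params(n).items(): print(n,k,np.array(v).tolist())
E
```

```text
{'clock': 0.0, 'qpos': array([ 1.152 ,  0.2766,  1.5061, -0.    ,  1.3607, -0.121 ]), 'qd': array([ 0.0001,  0.0002, -0.0018, -0.0028,  0.0006,  0.0008]), 'effort': array([ -0.0018, -41.6772, -24.582 ,  -0.0002,   0.0109,  -0.    ]), 'position': array([0.1685, 0.5492, 0.2494]), 'ee_rot': array([-0.0002,  0.1484,  0.9889, -0.0009]), 'contact_force': array([-0.2427,  0.0026,  0.2311]), 'moment': array([ 0.0102, -0.058 , -0.0192]), 'gripper_force': 0.0, 'width': 0.08535989526748783}
scene camera_matrix [[493.9011899154335, 0.0, 260.55614576276304], [0.0, 493.9011899154335, 192.5515773328001], [0.0, 0.0, 1.0]]
scene cam_to_world [[0.686967860726062, -0.5379917375161012, 0.48850798222123665, 0.12527140175157145], [-0.726685365706939, -0.5068440865428148, 0.46372130768808945, -0.25249739585298514], [-0.0018808500285575505, -0.673553236426777, -0.7391363203781721, 0.78788871349721], [0.0, 0.0, 0.0, 1.0]]
top camera_matrix [[428.1512209656383, 0.0, 247.42876468780378], [0.0, 428.1512209656383, 193.24466863749217], [0.0, 0.0, 1.0]]
top cam_to_world [[-0.023061263798190845, -0.9928840022394299, 0.11683122959655172, 0.4443560092083163], [-0.999718008673429, 0.022240795543220743, -0.008321667359278919, 0.1469521710964563], [0.00566403090246612, -0.11699019236934598, -0.993116918415611, 0.9946592274641103], [0.0, 0.0, 0.0, 1.0]]
wrist camera_matrix [[323.25238195685836, 0.0, 252.2142943676387], [0.0, 323.25238195685836, 192.8868374253321], [0.0, 0.0, 1.0]]
wrist T_tool_cam [[0.00029954636596869636, -0.9502945732514565, -0.31135210665869084, 0.08021929599883054], [0.9999992501699786, 0.0006543582868864386, -0.0010351206262552727, 0.0012305858553491866], [0.0011874053449227014, -0.31135156313091245, 0.9502940567027043, -0.12316904585094601], [0.0, 0.0, 0.0, 1.0]]
```

View pics/scene0.png

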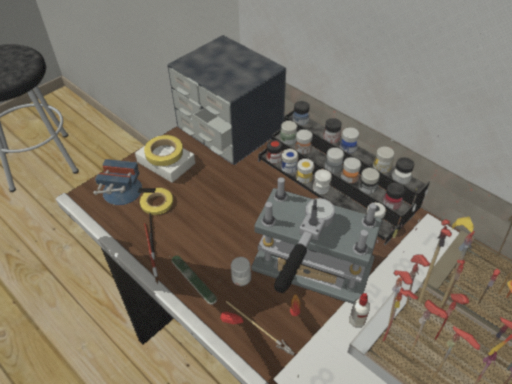

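View pics/top0.png

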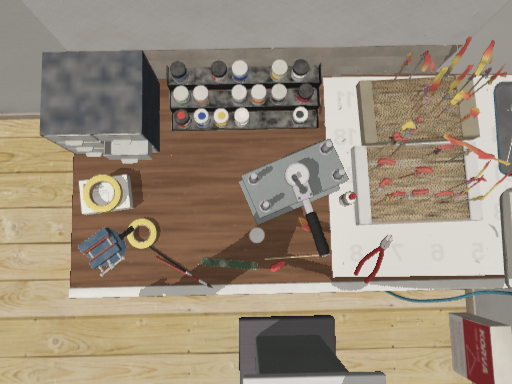

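The top view shows the press centred near (297,177), with the grip end near (322,250). The bottle is at (347,198), the jar at (257,235) and the casting at about (306,226). I'll enlarge both views next.

Run:
```python
import cv2, numpy as np
t=cv2.imread("pics/top0.png")[130:270,230:365]; s=cv2.imread("pics/scene0.png")[170:330,225:390]
a=cv2.resize(t,None,fx=3,fy=4.0,interpolation=cv2.INTER_CUBIC)
a=cv2.resize(t,(385,399),interpolation=cv2.INTER_CUBIC); b=cv2.resize(s,(412,400),interpolation=cv2.INTER_CUBIC)
cv2.imwrite("pics/c0.png",np.hstack([a,b[:399]])); print(385/135,412/165)
```

```text
2.8518518518518516 2.496969696969697
```

View pics/c0.png

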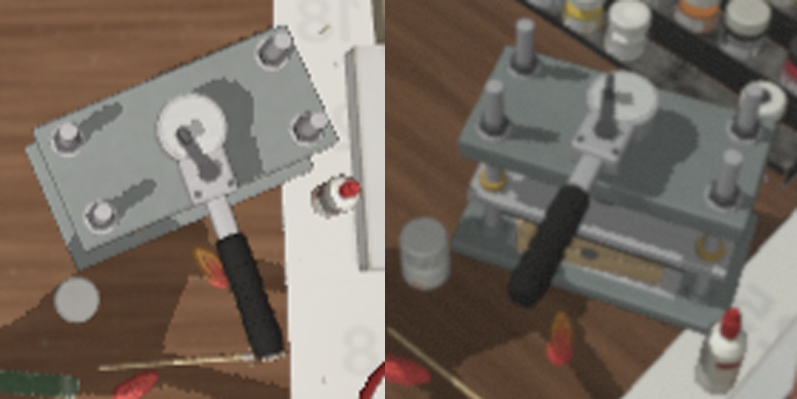

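```bash
cat > h.py <<'E'
import numpy as np, cv2
from rig import imaging
from scipy.optimize import least_squares
P={n:imaging.camera_params(n) for n in("top","scene")}
def proj(n,p):
    T=np.linalg.inv(np.array(P[n]["cam_to_world"]));K=np.array(P[n]["camera_matrix"])
    c=T[:3,:3]@np.array(p)+T[:3,3];c=K@c;return c[:2]/c[2]
def unproj(n,px,z):
    T=np.array(P[n]["cam_to_world"]);K=np.array(P[n]["camera_matrix"])
    d=T[:3,:3]@np.linalg.inv(K)@np.array([px[0],px[1],1]);o=T[:3,3]
    return o+d*(z-o[2])/d[2]
tc=lambda x,y:(230+x/2.852,130+y/2.852)
sc=lambda x,y:(225+(x-385)/2.497,170+y/2.497)
E
python3 - <<'E'
from h import *
pil={(30,80):(tc(70,130),sc(524,22)),(-30,80):(tc(103,208),sc(493,85)),(30,-80):(tc(281,37),sc(748,92)),(-30,-80):(tc(320,121),sc(733,157))}
def w(v,x,y,z):
    c,s=np.cos(v[2]),np.sin(v[2]);return [v[0]+c*x-s*y,v[1]+s*x+c*y,z]
def res(v,full=False):
    r=[]
    for (x,y),(a,b) in pil.items():
        p=w(v,x/1e3,y/1e3,.176); r+=[proj("top",p)-a,proj("scene",p)-b]
    return np.concatenate(r)
f=least_squares(res,[.5,.05,.3],loss="soft_l1");v=f.x
print(v,res(v).round(1))
for n,e in (("top",[tc(228,236),tc(268,355)]),("scene",[sc(573,190),sc(525,295)])):
    a,b=[unproj(n,q,.160) for q in e]; d=b-a
    print(n,a,b,"ang",np.arctan2(d[1],d[0]))
    for q in(a,b):
        u=q[:2]-v[:2]; print(np.linalg.norm(u),(np.arctan2(u[1],u[0])-v[2]-np.pi+np.pi)%(2*np.pi)-np.pi)
print("jar",unproj("top",tc(77,300),.046),"bottle",unproj("top",tc(348,187),.088),"cast",unproj("top",tc(212,265),.006))
print("head",unproj("top",tc(192,125),.167),"tab",unproj("top",tc(183,133),.185), unproj("scene",sc(608,78),.185))
E
```

```text
[0.57689419 0.04134128 0.37487315] [-0.6 -0.4  0.2  0.7 -0.1  0.8 -0.1 -0.   0.8  0.9  2.3 -1.1 -0.3 -0.5
 -0.6 -0.1]
top [0.50144366 0.01871103 0.16      ] [ 0.4201291  -0.00516443  0.16      ] ang -2.856000605224427
0.07877125678856417 -0.08347607710364535
0.1635178122714408 -0.08648466761304174
scene [0.50051584 0.01828866 0.16      ] [ 0.42342139 -0.0102826   0.16      ] ang -2.7866844334646066
0.07978142715499477 -0.08174618575149672
0.16192259691090244 -0.050390715177663026
jar [0.46234405 0.12004651 0.046     ] bottle [ 0.54102727 -0.08366404  0.088     ] cast [0.48878059 0.00894952 0.006     ]
head [0.57780847 0.0414546  0.167     ] tab [0.56960768 0.04999141 0.185     ] [0.56974864 0.04905114 0.185     ]
```

```bash
R='{"claw":-1,"travel":[0.8,-0.96,0.05],"turn":-0.24}'; python3 -m inch '[{"claw":-1,"travel":[0.16,-0.19,0.01],"turn":-0.045},{"claw":-1,"travel":[0.32,-0.38,0.02],"turn":-0.09},{"claw":-1,"travel":[0.48,-0.57,0.03],"turn":-0.135},{"claw":-1,"travel":[0.64,-0.76,0.04],"turn":-0.18},{"claw":-1,"travel":[0.8,-0.95,0.05],"turn":-0.225}]' 30
python3 -m inch '[{"claw":-1,"travel":[0.16,-0.19,0],"turn":-0.045},{"claw":-1,"travel":[0.32,-0.38,0],"turn":-0.09},{"claw":-1,"travel":[0.48,-0.57,0],"turn":-0.135},{"claw":-1,"travel":[0.64,-0.76,0],"turn":-0.18},{"claw":-1,"travel":[0.8,-0.95,0],"turn":-0.225}]'
```

```text
clock: 0.6
position: [0.3294, 0.358, 0.2601]
ee_rot: [-0.0, 0.484, 0.875, -0.0]
contact_force: [1.1, 0.6, 0.5]
width: 0.0121
gripper_force: 0.0
clock: 1.1
position: [0.4895, 0.1679, 0.2601]
ee_rot: [-0.0, 0.757, 0.653, -0.0]
contact_force: [0.6, 1.1, -0.1]
width: -0.0
gripper_force: 0.0
```

```bash
python3 -m inch '[{"claw":-1,"travel":[0.09,-0.11,0],"turn":-0.045},{"claw":-1,"travel":[0.18,-0.22,0],"turn":-0.09},{"claw":-1,"travel":[0.27,-0.33,0],"turn":-0.135},{"claw":-1,"travel":[0.36,-0.46,0],"turn":-0.18},{"claw":-1,"travel":[0.36,-0.46,0],"turn":-0.225}]' 
python3 -m inch '[{"claw":-1,"travel":[0,0,0],"turn":-0.045},{"claw":-1,"travel":[0,0,0],"turn":-0.09},{"claw":-1,"travel":[0,0,0],"turn":-0.135},{"claw":-1,"travel":[0,0,0],"turn":-0.135}]'
cat >> h.py <<'E'
from scipy.spatial.transform import Rotation as Ro
from rig import get_state
def wristT():
    s=get_state();q=s["ee_rot"];T=np.eye(4);T[:3,:3]=Ro.from_quat([q[1],q[2],q[3],q[0]]).as_matrix();T[:3,3]=s["position"]
    W=imaging.camera_params("wrist");return T@np.array(W["T_tool_cam"]),np.array(W["camera_matrix"])
def snap(name,out,f=1):
    if name=="wrist":
        T,K=wristT();P["wrist"]={"cam_to_world":T,"camera_matrix":K};np.save("pics/wT.npy",T)
    im=imaging.get_image(name)[:,:,::-1];cv2.imwrite(out,im);return im
E
python3 -c "
from h import *
snap('wrist','pics/w1.png')
s=get_state();print(s['position'],s['qpos'])
for p in [(.577,.0414,.167),(.569,.05,.185),(.562,.032,.185)]:print(proj('wrist',p))"
```

```text
clock: 1.6
position: [0.5629, 0.0745, 0.2594]
ee_rot: [0.001, 0.937, 0.349, -0.0]
contact_force: [-0.2, -0.6, -0.0]
width: 0.0001
gripper_force: 0.0
clock: 2.0
position: [0.5605, 0.0776, 0.2598]
ee_rot: [-0.0, 0.989, 0.149, -0.001]
contact_force: [-0.1, -0.2, 0.3]
width: 0.0002
gripper_force: 0.0
[0.56050234 0.07769474 0.25990113] [ 1.48386486e-02  2.57422959e-01  1.50712698e+00 -9.02599851e-05
  1.37794664e+00  1.28379808e+00]
[309.43032554 198.54091411]
[297.57652567 214.84543271]
[319.34244383 231.4469526 ]
```

View pics/w1.png

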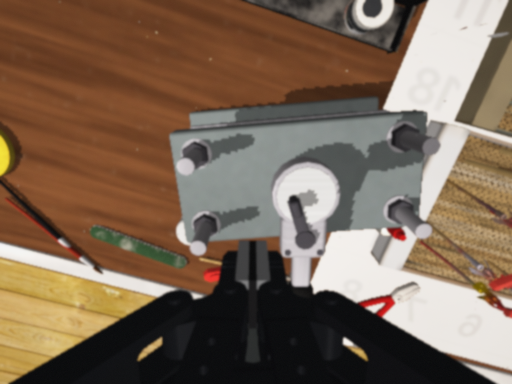

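The head is centred at (307,194) and the tab is near (295,203), tilted to the left, which matches the estimate. I'll lower the closed fingers to the left of the tab and push right.

```bash
python3 -m inch '[{"claw":-1,"travel":[0,0,-0.2],"turn":0},{"claw":-1,"travel":[0,0,-0.345],"turn":0},{"claw":-1,"travel":[0,0,-0.345],"turn":0}]'
python3 -m inch '[{"claw":-1,"travel":[0.01,-0.03,0],"turn":0},{"claw":-1,"travel":[0.02,-0.06,0],"turn":0},{"claw":-1,"travel":[0.02,-0.06,0],"turn":0}]'
python3 -m inch '[{"claw":-1,"travel":[0.006,-0.02,0],"turn":0},{"claw":-1,"travel":[0.012,-0.04,0],"turn":0},{"claw":-1,"travel":[0.012,-0.04,0],"turn":0}]'
```

```text
clock: 2.35
position: [0.5575, 0.0777, 0.1873]
ee_rot: [-0.001, 0.989, 0.15, -0.005]
contact_force: [-0.9, -0.3, 0.0]
width: 0.0001
gripper_force: 0.0
clock: 2.65
position: [0.5661, 0.0654, 0.1931]
ee_rot: [-0.0, 0.989, 0.149, 0.002]
contact_force: [-0.3, 1.3, 1.1]
width: 0.0002
gripper_force: 0.8
clock: 2.95
position: [0.5676, 0.0568, 0.1919]
ee_rot: [0.001, 0.989, 0.149, 0.001]
contact_force: [-0.3, 0.7, 1.3]
width: 0.0003
gripper_force: 0.3
```

```bash
python3 -m inch '[{"claw":-1,"travel":[0.005,-0.015,0],"turn":0},{"claw":-1,"travel":[0.01,-0.03,0],"turn":0},{"claw":-1,"travel":[0.01,-0.03,0],"turn":0}]'
python3 -m inch '[{"claw":-1,"travel":[0.004,-0.015,0],"turn":0},{"claw":-1,"travel":[0.008,-0.03,0],"turn":0},{"claw":-1,"travel":[0.008,-0.03,0],"turn":0}]'
python3 -c "
from h import *
im=snap('wrist','pics/w2.png');s=snap('scene','pics/s2.png')
a=cv2.resize(im[100:300,160:420],(520,400));b=cv2.resize(s[180:280,275:345],(280,400))
cv2.imwrite('pics/c2.png',np.hstack([a,b]))"
```

```text
clock: 3.25
position: [0.5687, 0.0518, 0.1911]
ee_rot: [-0.001, 0.989, 0.149, -0.001]
contact_force: [-0.9, 1.9, 2.3]
width: -0.0007
gripper_force: 1.2
clock: 3.55
position: [0.569, 0.0499, 0.191]
ee_rot: [-0.005, 0.989, 0.148, -0.001]
contact_force: [-2.7, 13.1, 2.1]
width: -0.0002
gripper_force: 6.3
```

View pics/c2.png

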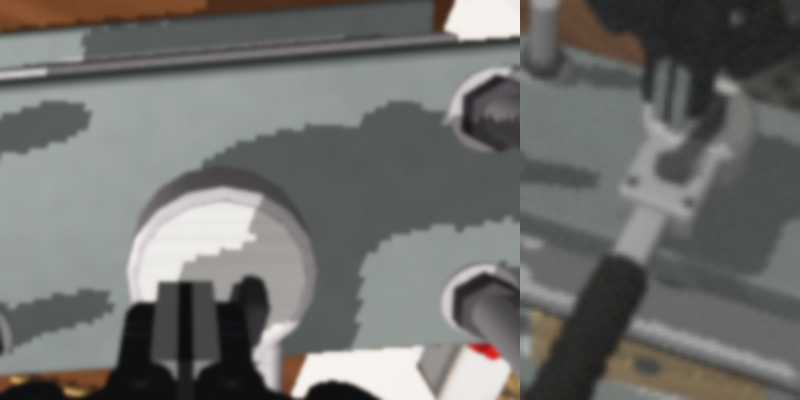

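The lever now points to the right of the handle axis (tab at about (250,300) in the crop) and sits against its stop at 13 N. I'll back off and lift, then check the lever and handle angles.

```bash
python3 -m inch '[{"claw":-1,"travel":[-0.02,0.06,0],"turn":0},{"claw":-1,"travel":[-0.02,0.06,0.2],"turn":0},{"claw":0,"travel":[-0.2,-0.04,0.35],"turn":0},{"claw":0,"travel":[-0.4,-0.12,0.35],"turn":0},{"claw":0,"travel":[-0.56,-0.22,0.35],"turn":0}]'
python3 -c "
from h import *
im=snap('wrist','pics/w3.png');t=snap('top','pics/t3.png')
s=get_state();print(s['position'],s['width'])
a=cv2.resize(im[40:340,100:430],(440,400));b=cv2.resize(t[140:265,270:350],(256,400),interpolation=cv2.INTER_CUBIC)
cv2.imwrite('pics/c3.png',np.hstack([a,b]))"
```

```text
clock: 4.15
position: [0.4573, 0.0009, 0.2622]
ee_rot: [0.001, 0.989, 0.15, 0.001]
contact_force: [-0.1, 0.3, -0.4]
width: 0.0419
gripper_force: 0.0
[ 4.54444836e-01 -6.20587990e-05  2.61596221e-01] 0.04252167785548005
```

View pics/c3.png

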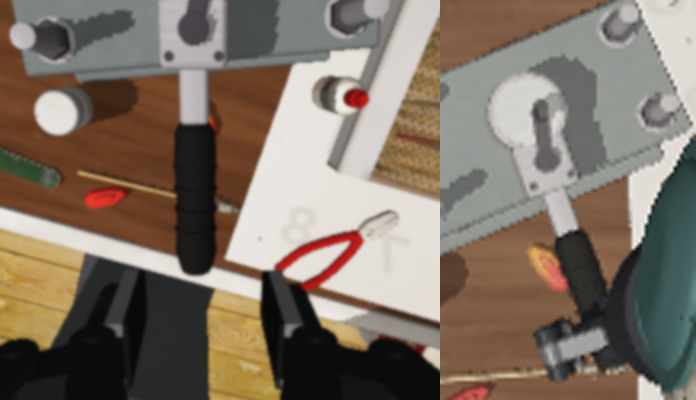

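```bash
python3 -c "
from h import *
T=np.load('pics/wT.npy');P['wrist']={'cam_to_world':T,'camera_matrix':wristT()[1]}
for y in (130,195,255): 
  p=unproj('wrist',(100+195*.75,40+y*.75),.160);u=p[:2]-[.577,.0414];print(p,np.hypot(*u),np.arctan2(-u[1],-u[0])-.375)
print('cast',unproj('wrist',(100+213*.75,40+120*.75),.006),'bottle',unproj('wrist',(100+357*.75,40+98*.75),.088))
print(unproj('top',(270+560/3.2-440/3.2,140+235/3.2),.16))
"
```

```text
[0.50065889 0.01937113 0.16      ] 0.07945587915099768 -0.0940728128075512
[0.46678741 0.00907529 0.16      ] 0.11485513413898907 -0.08970659677225884
[ 0.43243558 -0.00136657  0.16      ] 0.15075758873631295 -0.08737277949275785
cast [0.49123955 0.00232605 0.006     ] bottle [ 0.54298229 -0.08068337  0.088     ]
[0.50020552 0.02354251 0.16      ]
```

```bash
python3 -m inch '[{"claw":0,"travel":[0.013,0.031,-0.2],"turn":0},{"claw":-0.1,"travel":[0.013,0.031,-0.4],"turn":0},{"claw":-0.2,"travel":[0.013,0.031,-0.51],"turn":0},{"claw":-0.35,"travel":[0.013,0.031,-0.51],"turn":0},{"claw":-0.35,"travel":[0.013,0.031,-0.51],"turn":0}]'
cat >> h.py <<'E'
C=np.array([.577,.0414])
def gp(r,R=.125):
    f=.375+np.pi+r;return C+R*np.array([np.cos(f),np.sin(f)])
def table(rs):
    for i in range(0,len(rs)-1,5):
        for r in rs[i+1:i+6]:
            d=(gp(r)-gp(rs[i]))/.2;print("from %.2f to %.2f"%(rs[i],r),d.round(3),"turn %.3f"%((r-rs[i])/np.pi))
def st():
    s=get_state();u=s["position"][:2]-C;q=s["ee_rot"];r=(np.arctan2(-u[1],-u[0])-.375)
    t=np.array([-np.sin(.375+np.pi+r),np.cos(.375+np.pi+r)])
    print("t %.2f r %.3f R %.4f z %.4f tang %.1f rad %.1f w %.4f tool %.3f"%(s["clock"],r,np.hypot(*u),s["position"][2],s["contact_force"][:2]@t,s["contact_force"][:2]@(u/np.hypot(*u)),s["width"],2*np.arctan2(q[2],q[1])-.375+.07))
E
python3 -c "
from h import *
st()
table(np.r_[np.arange(-.09,1,.14),])
print()
table(np.arange(.95,-1.05,-.14))"
```

```text
clock: 4.75
position: [0.4622, 0.0078, 0.1596]
ee_rot: [0.0, 0.989, 0.149, 0.0]
contact_force: [0.5, 0.4, 0.5]
width: 0.0278
gripper_force: 0.0
t 4.75 r -0.090 R 0.1196 z 0.1596 tang -0.2 rad -0.5 w 0.0278 tool -0.006
from -0.09 to 0.05 [ 0.03  -0.082] turn 0.045
from -0.09 to 0.19 [ 0.072 -0.159] turn 0.089
from -0.09 to 0.33 [ 0.124 -0.229] turn 0.134
from -0.09 to 0.47 [ 0.185 -0.292] turn 0.178
from -0.09 to 0.61 [ 0.254 -0.345] turn 0.223
from 0.61 to 0.75 [ 0.076 -0.043] turn 0.045
from 0.61 to 0.89 [ 0.157 -0.075] turn 0.089

from 0.95 to 0.81 [-0.083  0.027] turn -0.045
from 0.95 to 0.67 [-0.162  0.066] turn -0.089
from 0.95 to 0.53 [-0.234  0.115] turn -0.134
from 0.95 to 0.39 [-0.299  0.173] turn -0.178
from 0.95 to 0.25 [-0.355  0.241] turn -0.223
from 0.25 to 0.11 [-0.046  0.074] turn -0.045
from 0.25 to -0.03 [-0.081  0.154] turn -0.089
from 0.25 to -0.17 [-0.105  0.238] turn -0.134
from 0.25 to -0.31 [-0.117  0.325] turn -0.178
from 0.25 to -0.45 [-0.116  0.413] turn -0.223
from -0.45 to -0.59 [0.013 0.087] turn -0.045
from -0.45 to -0.73 [0.037 0.17 ] turn -0.089
from -0.45 to -0.87 [0.073 0.25 ] turn -0.134
from -0.45 to -1.01 [0.12  0.324] turn -0.178
```

```bash
python3 -c "
from h import *
snap('scene','pics/sA.png')"
python3 -m inch '[{"claw":-0.35,"travel":[0.025,-0.082,0],"turn":0.045},{"claw":-0.35,"travel":[0.062,-0.16,0],"turn":0.089},{"claw":-0.35,"travel":[0.114,-0.232,0],"turn":0.134},{"claw":-0.35,"travel":[0.175,-0.3,0],"turn":0.178},{"claw":-0.35,"travel":[0.24,-0.36,0],"turn":0.223}]'
python3 -c "
from h import *
st();table([.61,.73,.85,.95])"
```

```text
clock: 5.3
position: [0.511, -0.0649, 0.1614]
ee_rot: [0.001, 0.876, 0.482, 0.001]
contact_force: [-0.2, 2.3, 0.6]
width: 0.028
gripper_force: 0.7
t 5.30 r 0.640 R 0.1251 z 0.1614 tang -1.3 rad -1.8 w 0.0280 tool 0.700
from 0.61 to 0.73 [ 0.065 -0.038] turn 0.038
from 0.61 to 0.85 [ 0.134 -0.067] turn 0.076
from 0.61 to 0.95 [ 0.193 -0.085] turn 0.108
```

```bash
python3 -m inch '[{"claw":-0.35,"travel":[0.065,-0.038,0],"turn":0.038},{"claw":-0.35,"travel":[0.134,-0.067,0],"turn":0.076},{"claw":-0.35,"travel":[0.18,-0.082,0],"turn":0.1},{"claw":-0.35,"travel":[0.18,-0.082,0],"turn":0.1}]'
python3 -c "
from h import *
st()
b=snap('scene','pics/sB.png');a=cv2.imread('pics/sA.png')
w=snap('wrist','pics/wB.png')
f=lambda i:cv2.resize(i[185:265,275:355],(400,400),interpolation=cv2.INTER_CUBIC)
cv2.imwrite('pics/cB.png',np.hstack([f(a),f(b)]))"
```

```text
clock: 5.7
position: [0.548, -0.0815, 0.1611]
ee_rot: [0.002, 0.792, 0.611, 0.001]
contact_force: [-1.2, 0.6, -0.1]
width: 0.0273
gripper_force: 0.0
t 5.70 r 0.964 R 0.1262 z 0.1611 tang -1.3 rad -0.3 w 0.0273 tool 1.008
```

View pics/cB.png

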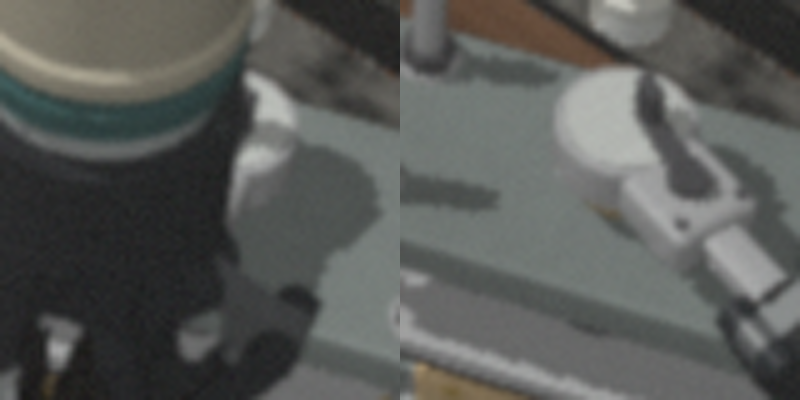

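The lever shows on the tighten side and the handle came round freely, with about 1 N of drag. Starting the first tightening stroke.

```bash
python3 -m inch '[{"claw":-0.35,"travel":[-0.083,0.027,0],"turn":-0.045},{"claw":-0.35,"travel":[-0.162,0.066,0],"turn":-0.089},{"claw":-0.35,"travel":[-0.234,0.115,0],"turn":-0.134},{"claw":-0.35,"travel":[-0.299,0.173,0],"turn":-0.178},{"claw":-0.35,"travel":[-0.355,0.241,0],"turn":-0.223}]' | tail -3; python3 -c "from h import *;st()"
python3 -m inch '[{"claw":-0.35,"travel":[-0.046,0.074,0],"turn":-0.045},{"claw":-0.35,"travel":[-0.081,0.154,0],"turn":-0.089},{"claw":-0.35,"travel":[-0.105,0.238,0],"turn":-0.134},{"claw":-0.35,"travel":[-0.117,0.325,0],"turn":-0.178},{"claw":-0.35,"travel":[-0.116,0.413,0],"turn":-0.223}]'| tail -3; python3 -c "from h import *;st()"
```

```text
contact_force: [2.3, -1.7, -1.2]
width: 0.0277
gripper_force: 1.5
t 6.30 r 0.250 R 0.1268 z 0.1603 tang 2.7 rad -0.9 w 0.0277 tool 0.301
contact_force: [-0.4, -3.5, -1.5]
width: 0.0276
gripper_force: 1.6
t 6.80 r -0.443 R 0.1277 z 0.1597 tang 3.5 rad 0.1 w 0.0276 tool -0.399
```

```bash
python3 -m inch '[{"claw":-0.35,"travel":[0.013,0.087,0],"turn":-0.045},{"claw":-0.35,"travel":[0.037,0.17,0],"turn":-0.089}]'| tail -3; python3 -c "from h import *;st()"
python3 -m inch '[{"claw":-0.35,"travel":[0.03,0.08,0],"turn":-0.045},{"claw":-0.35,"travel":[0.06,0.12,0],"turn":-0.07},{"claw":-0.35,"travel":[0.06,0.12,0],"turn":-0.07}]'| tail -3; python3 -c "from h import *;st();table(np.arange(-.95,1,.14))"
```

```text
contact_force: [-1.8, -4.4, -2.0]
width: 0.0276
gripper_force: 2.2
t 7.00 r -0.714 R 0.1280 z 0.1594 tang 4.8 rad 0.3 w 0.0276 tool -0.678
contact_force: [-4.8, -2.9, -0.2]
width: 0.0276
gripper_force: 2.2
t 7.30 r -0.925 R 0.1281 z 0.1589 tang 5.0 rad 2.6 w 0.0276 tool -0.891
from -0.95 to -0.81 [-0.042 -0.077] turn 0.045
from -0.95 to -0.67 [-0.074 -0.158] turn 0.089
from -0.95 to -0.53 [-0.093 -0.243] turn 0.134
from -0.95 to -0.39 [-0.1   -0.331] turn 0.178
from -0.95 to -0.25 [-0.096 -0.418] turn 0.223
from -0.25 to -0.11 [ 0.017 -0.086] turn 0.045
from -0.25 to 0.03 [ 0.046 -0.168] turn 0.089
from -0.25 to 0.17 [ 0.086 -0.246] turn 0.134
from -0.25 to 0.31 [ 0.136 -0.317] turn 0.178
from -0.25 to 0.45 [ 0.196 -0.381] turn 0.223
from 0.45 to 0.59 [ 0.068 -0.055] turn 0.045
from 0.45 to 0.73 [ 0.143 -0.099] turn 0.089
from 0.45 to 0.87 [ 0.224 -0.133] turn 0.134
```

Contact with the mould has begun, at about 5 N. Swinging back.

```bash
python3 -m inch '[{"claw":-0.35,"travel":[-0.036,-0.077,-0.005],"turn":0.045},{"claw":-0.35,"travel":[-0.065,-0.156,-0.01],"turn":0.089},{"claw":-0.35,"travel":[-0.082,-0.24,-0.01],"turn":0.134},{"claw":-0.35,"travel":[-0.089,-0.326,-0.01],"turn":0.178},{"claw":-0.35,"travel":[-0.085,-0.413,-0.01],"turn":0.223}]' | tail -3; python3 -c "from h import *;st()"
python3 -m inch '[{"claw":-0.35,"travel":[0.017,-0.086,0],"turn":0.045},{"claw":-0.35,"travel":[0.046,-0.168,0],"turn":0.089},{"claw":-0.35,"travel":[0.086,-0.246,0],"turn":0.134},{"claw":-0.35,"travel":[0.136,-0.317,0],"turn":0.178},{"claw":-0.35,"travel":[0.196,-0.381,0],"turn":0.223}]'| tail -3; python3 -c "from h import *;st()"
python3 -m inch '[{"claw":-0.35,"travel":[0.068,-0.055,0],"turn":0.045},{"claw":-0.35,"travel":[0.143,-0.099,0],"turn":0.089},{"claw":-0.35,"travel":[0.224,-0.133,0],"turn":0.134},{"claw":-0.35,"travel":[0.224,-0.133,0],"turn":0.134}]'| tail -3; python3 -c "
from h import *;st();table(np.arange(.87,-1.05,-.12))"
```

```text
contact_force: [1.8, 0.5, -0.4]
width: 0.0275
gripper_force: 0.2
t 7.80 r -0.245 R 0.1246 z 0.1581 tang -0.3 rad -1.9 w 0.0275 tool -0.185
contact_force: [-0.2, 0.4, 0.6]
width: 0.0274
gripper_force: 0.5
t 8.30 r 0.455 R 0.1253 z 0.1580 tang -0.4 rad -0.1 w 0.0274 tool 0.515
contact_force: [-0.3, 0.2, 0.0]
width: 0.0278
gripper_force: 0.0
t 8.70 r 0.894 R 0.1253 z 0.1581 tang -0.3 rad -0.1 w 0.0278 tool 0.930
from 0.87 to 0.75 [-0.069  0.028] turn -0.038
from 0.87 to 0.63 [-0.135  0.065] turn -0.076
from 0.87 to 0.51 [-0.196  0.108] turn -0.115
from 0.87 to 0.39 [-0.251  0.159] turn -0.153
from 0.87 to 0.27 [-0.299  0.216] turn -0.191
from 0.27 to 0.15 [-0.041  0.062] turn -0.038
from 0.27 to 0.03 [-0.075  0.129] turn -0.076
from 0.27 to -0.09 [-0.1  0.2] turn -0.115
from 0.27 to -0.21 [-0.117  0.273] turn -0.153
from 0.27 to -0.33 [-0.125  0.348] turn -0.191
from -0.33 to -0.45 [0.001 0.075] turn -0.038
from -0.33 to -0.57 [0.011 0.149] turn -0.076
from -0.33 to -0.69 [0.03  0.222] turn -0.115
from -0.33 to -0.81 [0.058 0.291] turn -0.153
from -0.33 to -0.93 [0.093 0.357] turn -0.191
```

```bash
python3 -m inch '[{"claw":-0.35,"travel":[-0.069,0.028,0],"turn":-0.038},{"claw":-0.35,"travel":[-0.135,0.065,0],"turn":-0.076},{"claw":-0.35,"travel":[-0.196,0.108,0],"turn":-0.115},{"claw":-0.35,"travel":[-0.251,0.159,0],"turn":-0.153},{"claw":-0.35,"travel":[-0.299,0.216,0],"turn":-0.191}]' | tail -3; python3 -c "from h import *;st()"
python3 -m inch '[{"claw":-0.35,"travel":[-0.041,0.062,0],"turn":-0.038},{"claw":-0.35,"travel":[-0.075,0.129,0],"turn":-0.076},{"claw":-0.35,"travel":[-0.1,0.2,0],"turn":-0.115}]'| tail -3; python3 -c "from h import *;st()"
```

```text
contact_force: [3.2, -5.9, -1.2]
width: 0.0278
gripper_force: 3.4
t 9.20 r 0.287 R 0.1251 z 0.1584 tang 6.6 rad 1.1 w 0.0278 tool 0.323
contact_force: [0.4, -8.3, -0.6]
width: 0.028
gripper_force: 4.4
t 9.50 r -0.070 R 0.1254 z 0.1581 tang 8.0 rad 2.1 w 0.0280 tool -0.037
```

```bash
python3 -m inch '[{"claw":-0.35,"travel":[-0.017,0.073,0],"turn":-0.038},{"claw":-0.35,"travel":[-0.025,0.148,0],"turn":-0.076},{"claw":-0.35,"travel":[-0.025,0.148,0],"turn":-0.076}]' | tail -3; python3 -c "from h import *;st()"
python3 -m inch '[{"claw":-0.35,"travel":[0.001,0.05,0],"turn":-0.026},{"claw":-0.35,"travel":[0.001,0.075,0],"turn":-0.038},{"claw":-0.35,"travel":[0.001,0.075,0],"turn":-0.038}]'| tail -3; python3 -c "from h import *;st();table([-.45,-.5,-.55,-.6,-.65,-.7])"
```

```text
contact_force: [-0.6, -7.6, -0.7]
width: 0.0274
gripper_force: 3.8
t 9.80 r -0.320 R 0.1259 z 0.1577 tang 7.6 rad 1.0 w 0.0274 tool -0.271
contact_force: [-1.3, -8.4, -0.2]
width: 0.0276
gripper_force: 4.3
t 10.10 r -0.431 R 0.1261 z 0.1575 tang 8.5 rad 0.8 w 0.0276 tool -0.390
from -0.45 to -0.50 [0.003 0.031] turn -0.016
from -0.45 to -0.55 [0.008 0.062] turn -0.032
from -0.45 to -0.60 [0.014 0.093] turn -0.048
from -0.45 to -0.65 [0.022 0.123] turn -0.064
from -0.45 to -0.70 [0.031 0.153] turn -0.080
```

```bash
python3 -m inch '[{"claw":-0.35,"travel":[0.003,0.031,0],"turn":-0.016},{"claw":-0.35,"travel":[0.008,0.062,0],"turn":-0.032},{"claw":-0.35,"travel":[0.014,0.093,0],"turn":-0.048}]' | tail -3; python3 -c "from h import *;st()"
python3 -m inch '[{"claw":-0.35,"travel":[0.008,0.03,0],"turn":-0.016},{"claw":-0.35,"travel":[0.017,0.06,0],"turn":-0.032}]'| tail -3; python3 -c "from h import *;st();table([-.7,-.75,-.8,-.85,-.9,-.95])"
```

```text
contact_force: [-2.7, -11.0, 0.3]
width: 0.0276
gripper_force: 5.8
t 10.40 r -0.572 R 0.1262 z 0.1573 tang 11.3 rad 0.5 w 0.0276 tool -0.542
contact_force: [-2.4, -10.8, -0.0]
width: 0.0279
gripper_force: 5.5
t 10.60 r -0.668 R 0.1264 z 0.1571 tang 11.0 rad -0.8 w 0.0279 tool -0.643
from -0.70 to -0.75 [0.011 0.029] turn -0.016
from -0.70 to -0.80 [0.023 0.058] turn -0.032
from -0.70 to -0.85 [0.036 0.086] turn -0.048
from -0.70 to -0.90 [0.051 0.114] turn -0.064
from -0.70 to -0.95 [0.068 0.14 ] turn -0.080
```

```bash
python3 -m inch '[{"claw":-0.35,"travel":[0.011,0.029,0],"turn":-0.016},{"claw":-0.35,"travel":[0.023,0.058,0],"turn":-0.032}]' | tail -3; python3 -c "from h import *;st()"
python3 -m inch '[{"claw":-0.35,"travel":[0.008,0.018,0],"turn":-0.01}]'| tail -3; python3 -c "from h import *;st()"
python3 -m inch '[{"claw":-0.35,"travel":[0.0,0.0,0],"turn":0}]'| tail -3; python3 -c "from h import *;st()"
```

```text
contact_force: [-4.1, -10.6, 0.3]
width: 0.0277
gripper_force: 5.8
t 10.80 r -0.765 R 0.1265 z 0.1569 tang 11.3 rad -0.2 w 0.0277 tool -0.743
contact_force: [-4.2, -12.5, 1.0]
width: 0.0278
gripper_force: 6.5
t 10.90 r -0.795 R 0.1267 z 0.1568 tang 13.1 rad -1.3 w 0.0278 tool -0.774
contact_force: [-4.3, -11.5, 0.6]
width: 0.0278
gripper_force: 6.0
t 11.00 r -0.795 R 0.1267 z 0.1568 tang 12.3 rad -0.8 w 0.0278 tool -0.773
```

```bash
python3 -m inch '[{"claw":-0.1,"travel":[-0.007,-0.014,0],"turn":0},{"claw":0,"travel":[-0.007,-0.014,0],"turn":0},{"claw":0,"travel":[-0.007,-0.014,0.2],"turn":0},{"claw":0,"travel":[-0.05,0.1,0.4],"turn":0},{"claw":0,"travel":[-0.1,0.3,0.6],"turn":0}]'
python3 -m inch '[{"claw":0,"travel":[-0.1,0.2,0],"turn":0},{"claw":0,"travel":[-0.2,0.4,0],"turn":0},{"claw":0,"travel":[-0.3,0.6,0],"turn":0},{"claw":0,"travel":[-0.3,0.6,0],"turn":0}]'
python3 -c "
from h import *
a=snap('scene','pics/sE.png');b=snap('top','pics/tE.png')
cv2.imwrite('pics/cE.png',np.hstack([cv2.resize(a[170:330,225:390],(412,400)),cv2.resize(b[130:270,230:365],(385,399))[:,:].repeat(1,0) if 0 else cv2.resize(b[130:270,230:365],(385,400))]))"
```

```text
clock: 11.5
position: [0.4458, 0.1507, 0.2742]
ee_rot: [-0.0, 0.972, -0.235, 0.001]
contact_force: [0.4, -0.4, 0.2]
width: 0.0427
gripper_force: 0.0
clock: 11.9
position: [0.3829, 0.2751, 0.2727]
ee_rot: [-0.002, 0.973, -0.23, -0.001]
contact_force: [0.0, -0.7, -0.9]
width: 0.0428
gripper_force: 0.0
```

View pics/cE.png

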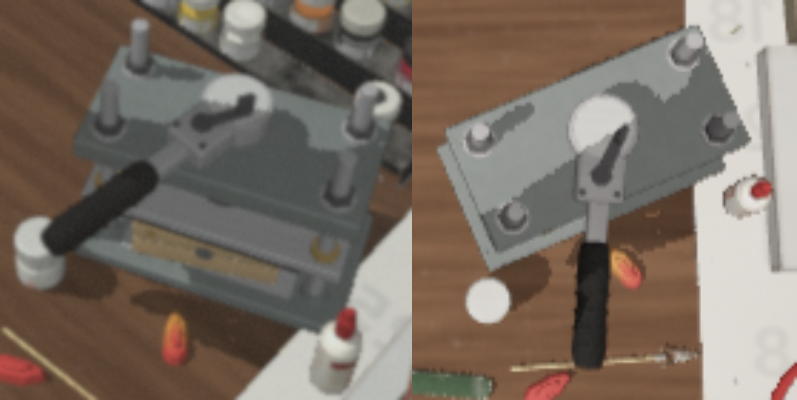

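```bash
python3 -c "
from h import *
for n,e in (('scene',[(225+x/2.497,170+y/2.497) for x,y in((140,180),(60,237))]),('top',[(230+(x-412)/2.852,130+y/2.857) for x,y in((595,245),(588,358))])):
  for q in e:
    p=unproj(n,q,.157);u=p[:2]-C;print(n,p,np.hypot(*u),(np.arctan2(u[1],u[0])-.375)%(2*np.pi)-np.pi)
for p in (gp(-.795),gp(-.45)): print(proj('top',[*p,.157]),proj('scene',[*p,.157]))
print(get_state()['clock'])
"
```

```text
scene [0.48739812 0.04678021 0.157     ] 0.08976326316851657 -0.4349736640101227
scene [0.42171218 0.05356024 0.157     ] 0.15576320821221998 -0.45314828993036693
top [0.49645675 0.04941657 0.157     ] 0.08094121872491687 -0.47420452942530966
top [0.41989812 0.05692424 0.157     ] 0.15786703823199325 -0.47349662330729325
[272.77140973 233.47233505] [249.62601826 235.32803839]
[294.28443479 238.40044975] [264.10090619 253.91751614]
12.0
```

The handle reads r ≈ -0.46, although I left it at about -0.77. It came back as the fingers withdrew. I'll re-feel the clamp and then release slowly.

```bash
python3 -m inch '[{"claw":0,"travel":[0.08,-0.23,0],"turn":0.03},{"claw":0,"travel":[0.16,-0.46,0],"turn":0.06},{"claw":0,"travel":[0.24,-0.7,0],"turn":0.1},{"claw":0,"travel":[0.34,-1.0,0],"turn":0.1},{"claw":0,"travel":[0.34,-1.0,0],"turn":0.1}]'
python3 -c "
from h import *
st();s=get_state();print((np.r_[gp(-.46),.158]-s['position'])/.2)
im=snap('wrist','pics/wF.png');cv2.imwrite('pics/cF.png',im)"
```

```text
clock: 12.5
position: [0.4555, 0.0658, 0.2723]
ee_rot: [0.001, 0.997, -0.08, 0.001]
contact_force: [-0.7, 1.1, 0.7]
width: 0.0428
gripper_force: 0.0
t 12.50 r -0.573 R 0.1239 z 0.2723 tang -0.9 rad 0.9 w 0.0428 tool -0.466
[-0.01530092 -0.06892502 -0.57130031]
```

View pics/cF.png

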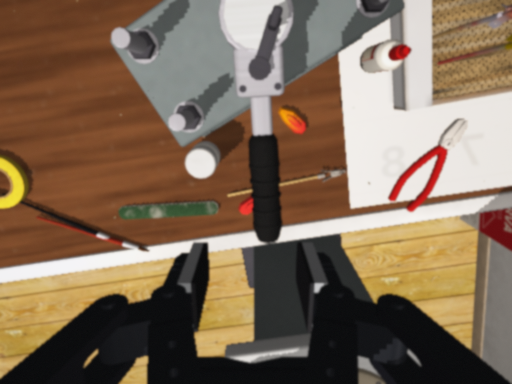

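The bar is at column 264, just right of the finger centre (252), so the handle really is near -0.47. Going down and straddling it again.

```bash
python3 -m inch '[{"claw":0,"travel":[-0.015,-0.065,-0.2],"turn":0},{"claw":0,"travel":[-0.015,-0.065,-0.4],"turn":0},{"claw":0,"travel":[-0.015,-0.065,-0.57],"turn":0},{"claw":-0.35,"travel":[-0.015,-0.065,-0.57],"turn":0},{"claw":-0.35,"travel":[-0.015,-0.065,-0.57],"turn":0}]'|grep for; python3 -c "from h import *;st()"
python3 -m inch '[{"claw":-0.35,"travel":[0.003,0.035,0],"turn":-0.016},{"claw":-0.35,"travel":[0.008,0.066,0],"turn":-0.032},{"claw":-0.35,"travel":[0.008,0.066,0],"turn":-0.032}]'|grep for; python3 -c "from h import *;st();table([-.57,-.62,-.67,-.72,-.77,-.82])"
```

```text
contact_force: [0.5, -0.1, -0.1]
gripper_force: 0.0
t 13.05 r -0.505 R 0.1265 z 0.1586 tang -0.0 rad -0.5 w 0.0277 tool -0.460
contact_force: [-0.2, -0.6, 0.3]
gripper_force: 0.5
t 13.35 r -0.617 R 0.1258 z 0.1605 tang 0.6 rad 0.0 w 0.0273 tool -0.558
from -0.57 to -0.62 [0.007 0.03 ] turn -0.016
from -0.57 to -0.67 [0.015 0.061] turn -0.032
from -0.57 to -0.72 [0.025 0.09 ] turn -0.048
from -0.57 to -0.77 [0.036 0.119] turn -0.064
from -0.57 to -0.82 [0.049 0.148] turn -0.080
```

```bash
python3 -m inch '[{"claw":-0.35,"travel":[0.007,0.03,0],"turn":-0.016},{"claw":-0.35,"travel":[0.015,0.061,0],"turn":-0.032},{"claw":-0.35,"travel":[0.015,0.061,0],"turn":-0.032}]'|grep for; python3 -c "from h import *;st()"
python3 -m inch '[{"claw":-0.35,"travel":[0.01,0.03,0],"turn":-0.016},{"claw":-0.35,"travel":[0.01,0.03,0],"turn":-0.016}]'|grep for; python3 -c "from h import *;st()"
```

```text
contact_force: [0.1, -7.4, 1.6]
gripper_force: 3.2
t 13.65 r -0.702 R 0.1260 z 0.1601 tang 6.9 rad -2.5 w 0.0277 tool -0.657
contact_force: [-1.2, -9.9, 1.0]
gripper_force: 4.4
t 13.85 r -0.744 R 0.1260 z 0.1601 tang 9.7 rad -2.4 w 0.0282 tool -0.706
```

```bash
python3 -m inch '[{"claw":-0.35,"travel":[0.01,0.025,0],"turn":-0.014},{"claw":-0.35,"travel":[0.01,0.025,0],"turn":-0.014}]'|grep for; python3 -c "from h import *;st()"
python3 -m inch '[{"claw":-0.35,"travel":[0.005,0.012,0],"turn":-0.007},{"claw":-0.35,"travel":[0.005,0.012,0],"turn":-0.007}]'|grep for; python3 -c "from h import *;st()"
```

```text
contact_force: [-0.6, -11.4, 2.1]
gripper_force: 5.4
t 14.05 r -0.780 R 0.1261 z 0.1600 tang 10.7 rad -4.0 w 0.0276 tool -0.750
contact_force: [-1.9, -12.9, 2.3]
gripper_force: 5.9
t 14.25 r -0.796 R 0.1261 z 0.1599 tang 12.6 rad -3.6 w 0.0279 tool -0.771
```

The clamp held. The pawl bites at the same place and takes about 12 N, so only the free-wheeling handle had recoiled. Releasing gently now.

```bash
python3 -m inch '[{"claw":-0.35,"travel":[-0.003,-0.007,0],"turn":0},{"claw":-0.35,"travel":[-0.006,-0.014,0],"turn":0},{"claw":-0.3,"travel":[-0.008,-0.02,0],"turn":0},{"claw":-0.15,"travel":[-0.008,-0.02,0],"turn":0},{"claw":0,"travel":[-0.008,-0.02,0],"turn":0}]'|grep for; python3 -c "from h import *;st()"
python3 -m inch '[{"claw":0,"travel":[0,0,0.1],"turn":0},{"claw":0,"travel":[0,0,0.3],"turn":0},{"claw":0,"travel":[0,0,0.5],"turn":0},{"claw":0,"travel":[-0.2,0.1,0.6],"turn":0},{"claw":0,"travel":[-0.2,0.1,0.6],"turn":0}]'|grep for
python3 -c "
from h import *
a=snap('scene','pics/sG.png');b=snap('top','pics/tG.png')
cv2.imwrite('pics/cG.png',np.hstack([cv2.resize(a[170:330,225:390],(412,400)),cv2.resize(b[130:270,230:365],(385,400))]))"
```

```text
contact_force: [1.3, -7.9, -0.9]
gripper_force: 3.4
t 14.75 r -0.775 R 0.1255 z 0.1599 tang 6.7 rad -4.3 w 0.0428 tool -0.773
contact_force: [0.3, -0.3, -0.3]
gripper_force: 0.0
```

View pics/cG.png

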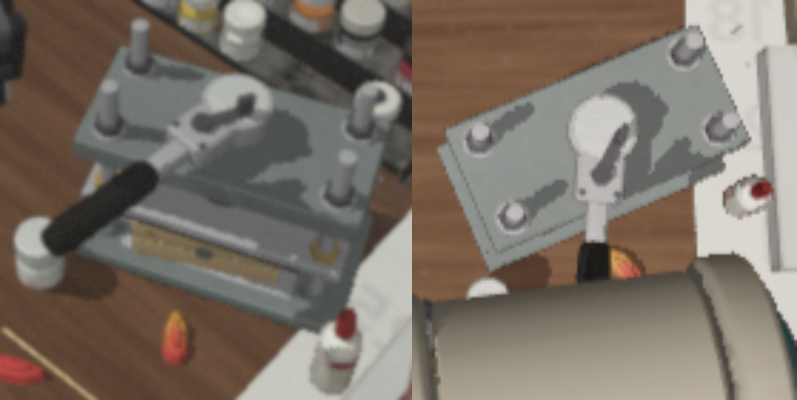

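```bash
python3 -c "
from rig import ticket
print(ticket.sign_off())"
```

```text
the job is handed in; nothing more can be done
None
```

The job is handed in: the lever is on tighten, the free swing back stayed at or below about 2 N, and the mould is clamped at about 12 N (peak reading 13 N), with the mould and the things round the press still in place in the pictures.

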